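Change the batch under the potter's drying lamp

TASK

Swing the drying lamp clear of the plaster slab, move the dry cups from the slab onto the wooden ware board, and stand the leather-hard bottles from the board upright on the slab, none touching another; then swing the lamp back so that it hangs centred over the slab. The pots are unfired and easily crushed: squeeze them with no more than 30 N, set them down softly without dropping any, and leave the tools and vessels lying about where they are.

Things in the scene. Friction and masses are not known exactly. Their poses are not given: they have to be found in the camera images.
- slab: white plaster drying slab, fixed flat on the table to the robot's left of centre, 220 mm (its own x) by 320 mm (its own y), 22 mm thick; origin at the centre of its underside
- board: wooden ware board, fixed flat on the table to the robot's right, 340 mm (its own x) by 220 mm (its own y), 20 mm thick; origin at the centre of its underside
- bottle0: leather-hard clay bottle, standing on the ware board at the start; absent in some runs. 90 mm tall; body a straight cylinder 62 mm in diameter up to 58 mm, then a narrow neck 27 mm across with a 35 mm rim. Grip it round the body about 46 mm up; about 0.3 kg. Origin at the centre of its underside, z up
- bottle1: leather-hard clay bottle, standing on the ware board at the start; absent in some runs. 90 mm tall; body a straight cylinder 62 mm in diameter up to 58 mm, then a narrow neck 27 mm across with a 35 mm rim. Grip it round the body about 46 mm up; about 0.3 kg. Origin at the centre of its underside, z up
- bottle2: leather-hard clay bottle, standing on the ware board at the start; absent in some runs. 90 mm tall; body a straight cylinder 62 mm in diameter up to 58 mm, then a narrow neck 27 mm across with a 35 mm rim. Grip it round the body about 46 mm up; about 0.3 kg. Origin at the centre of its underside, z up
- cup0: dry clay cup, open at the top, standing on the plaster slab at the start; absent in some runs. 56 mm tall, 62 mm in outer diameter, wall 5 mm. Grip it round the outside about 40 mm up; about 0.2 kg. Origin at the centre of its underside, z up
- cup1: dry clay cup, open at the top, standing on the plaster slab at the start; absent in some runs. 56 mm tall, 62 mm in outer diameter, wall 5 mm. Grip it round the outside about 40 mm up; about 0.2 kg. Origin at the centre of its underside, z up
- lamp_knob (a point): top of the black round upright handle (26 mm thick, free from 285 to 330 mm height) on the lamp head, over its centre. Its shade is 150 mm wide, rim at 187 mm. Two 290 mm links (top at 272 mm) on stiff upright pivots run to a post at the far left: led by the handle with 2 to 6 N, the head moves level, turning, and stays put. It starts over the slab and can be led 300 mm to its +y side
- rib: flat wooden rib (scraper), about 77 by 60 mm, 8 mm thick, lying on the ware board among the bottles; leave it. Origin near its centre, underside
- waterbowl: white water bowl, 124 mm in diameter, 55 mm tall, beyond the slab; leave it
- slipjar: glass slip jar, 72 mm in diameter, 100 mm tall, beyond the slab; leave it
- mug: blue glazed mug, 76 mm in diameter, 85 mm tall, on the near left of the table; leave it
- brush: brush lying on the table to the right of the board; leave it
- trimtool: wooden-handled trimming tool with a wire loop, lying beyond the board; leave it
Not all that is in view belongs to the job. What is shaped like the bottle2 but green, turquoise or yellow is not meant.

How it is judged:
By the outcome, as a careful person would: the job done as asked, in the order asked, and still so for the second after the job is handed in, with the robot touching nothing.
Of bottle0, bottle1, bottle2 only 2 to 3 are there at a start; the rules pass over those that are not, and their reading is None.
Of cup0, cup1 only 1 to 2 are there at a start; the rules pass over those that are not, and their reading is None.
At some moment in a run one of bottle0, bottle1, bottle2, cup0, cup1 may be knocked a few centimetres aside while the robot is not near it.
It also fails if it takes over 210 s, if anything falls off the work surface, if the arm or the gripper's body presses on something with over 40 N, if the wrist force passes 120 N, or if a joint passes its speed limit or range.

ROBOT

A 6-joint arm with a two-finger parallel gripper is mounted at the origin on the work surface. World frame = base frame: x ahead of the robot, y to its left, z up, the work surface at z = 0. Lengths are in m, angles in degrees, forces in N, time in s.
With the tool pointing down it reaches from about 0.35 to 0.875 m from the base axis. Payload 4.2 kg.
Tool frame: the origin (TCP) lies where the fingers leave the gripper's body, on its centre line; the fingertips stand 70 mm ahead of it and the grasp point (between the pads) lies 51 mm ahead of it; z points along the fingers, y is the direction in which the jaws open and shut (so a half turn about z gives the same grasp; the last joint's range is limited). The gripper opens to 87 mm and grips with 3 to 60 N. Pads are 19 mm wide; open, the fingers measure 117 mm over their backs; the gripper's body (75 mm by 190 mm) begins 51 mm behind the grasp point.
Start: joints at [86.666, 22.042, 0.453, 0, -68.411, -14.817], TCP at [0.195, 0.594, 0.292] pointing down, gripper open.
Joint ranges: [-179.83, 179.83], [-69.29, 118.12], [-61.27, 80.66], [-181.25, 117.63], [-171.15, -9.14], [-177.46, 177.46]. Speed limits (degrees/s): [159.86, 159.86, 180, 180, 180, 180].

INTERFACE

Orientations are given as a 3x3 rotation matrix whose columns are the frame's x, y, z axes.
In Python, from station import sense, cams, job gives the robot as it stands. The module is installed in compiled form; this text tells all that it offers.
- The arm moves only by the shell command python3 -m handwheel 'ROWS'. ROWS is JSON, a list of rows, each a list of 5 numbers: the shift along the tool's x, y, z in cm, then the turn about the tool's z in degrees, then the opening, from 0 (shut) to 1 (fully open). A call has 1 to 10 rows; each row shifts and turns the commanded pose from where the row before left it, along the tool's axes as they then stand; what a row does not reach is not made up. A row lasts 1/8 s, in which the tool goes at most 62.5 mm and 10.7 degrees, less where a joint would pass 70% of its speed; a pose out of reach is approached as far as the arm can. A call with a gripper value outside its range is refused whole. The fingers move at their own pace and stop on an object; the grip force is fixed at half the most. Time passes only in rows, so rows that do not move let the fingers close. It gives the time, the measured TCP pose, the force and the opening at its end, in the units of the state.
- sense(): the state, without advancing time (a new reading comes with each control period).
- cams.capture(name): name is "side" or "top" or "wrist"; returns the picture (420x560x3 uint8, red, green, blue); there is no depth.
- cams.camera_params(name): a dict with "fx", "fy", "cx", "cy" (pixels), "origin" and "rotation" of the camera in the world. Camera axes: x right, y down, z forward; pixel columns grow to the right and rows downward; lengths in m; the calibration is good to about 2 mm. A picture is of the moment at which its call begins: read the wrist's pose just before it. camera_params takes no time and is no camera call; for the wrist camera it gives the pose at the moment of the call.
- job.finish_job(): hands the job in, once; it reports no verdict.
The state is a dict: "time_s": time; "joints": joint angles; "joint_velocities": joint speeds; "effort": joint torques, N m; "tcp_pos": TCP position; "ee_rot": TCP orientation; "wrist_force": force on the tool from outside, world axes, zero at the start; "moment": the same for the moment, N m; "gripper_width": opening from 0.0 (shut) to 1.0 (fully open).
Only numpy, scipy, OpenCV 4.12 (cv2) and the standard library are available. Lean on these libraries where they do the work, as an engineer would, in place of code of your own. Each camera call takes 0.05 s, during which the arm holds its last target. There are 200 camera calls.

## Working session

There is one attempt and no reset: what is moved stays moved. The work goes in short steps, Python scripts to look and compute and a shell command to move; the robot and the scene stay as the last step left them, time stands still between calls to the robot, and variables do not carry over. Pictures are saved under pics/ and viewed, about 12 in all and at most 16, crops included, and the job is handed in when it is done.

```bash
mkdir -p pics
cat > h.py <<'E'
import numpy as np, cv2
from station import sense, cams, job
def snap(n,f):
    p=cams.camera_params(n); im=cams.capture(n); cv2.imwrite('pics/'+f,im[:,:,::-1]); return im,p
def ray(p,u,v,z):
    d=np.array(p['rotation'])@np.array([(u-p['cx'])/p['fx'],(v-p['cy'])/p['fy'],1]); o=np.array(p['origin'])
    return o+d*(z-o[2])/d[2]
def proj(p,X):
    c=np.array(p['rotation']).T@(np.array(X)-np.array(p['origin'])); return p['fx']*c[0]/c[2]+p['cx'],p['fy']*c[1]/c[2]+p['cy']
E
python3 - <<'E'
from h import *
s=sense(); print(s)
for n in('top','side','wrist'):
    im,p=snap(n,n+'0.png'); print(n,p)
E
```

```text
{'time_s': 0.0, 'joints': array([ 8.66646528e+01,  2.20918900e+01,  3.79828268e-01, -2.78614431e-02,
       -6.84104673e+01, -1.48169079e+01]), 'joint_velocities': array([-0.06264446,  0.07642199,  0.01687763, -0.08487955,  0.02952806,
       -0.01768055]), 'effort': array([ 3.68909980e-05, -3.90659630e+01,  1.87404370e+01,  4.21958864e+00,
        1.10141945e-02, -1.93395322e-04]), 'tcp_pos': array([0.19455118, 0.59348154, 0.29115079]), 'ee_rot': array([[ 9.50176114e-01, -3.11713041e-01, -5.75810200e-04],
       [-3.11713553e-01, -9.50173781e-01, -2.10856457e-03],
       [ 1.10147320e-04,  2.18299553e-03, -9.99997611e-01]]), 'wrist_force': array([-0.25885003,  0.00263182,  0.95175021]), 'moment': array([-0.04159679,  0.06575805, -0.00923022]), 'gripper_width': 1.0019839991736093}
top {'fx': 424.7838161463315, 'fy': 424.7838161463315, 'cx': 271.71449901664573, 'cy': 215.1849310871556, 'origin': array([ 0.27559971, -0.08513087,  1.27411122]), 'rotation': array([[-2.47497478e-02, -9.77709918e-01,  2.08496442e-01],
       [-9.99693618e-01,  2.41331893e-02, -5.50084369e-03],
       [ 3.46545338e-04, -2.08568707e-01, -9.78007656e-01]])}
side {'fx': 524.8599261291664, 'fy': 524.8599261291664, 'cx': 282.95677200802464, 'cy': 203.93429868166135, 'origin': array([ 0.22040218, -1.2542886 ,  1.3274352 ]), 'rotation': array([[ 0.96940454, -0.15457951,  0.19068301],
       [-0.24485724, -0.66373662,  0.70675217],
       [ 0.01731389, -0.73181888, -0.68127921]])}
wrist {'fx': 351.9047695064196, 'fy': 351.9047695064196, 'cx': 274.72056349736994, 'cy': 212.3201566056563, 'origin': array([0.27154291, 0.56786299, 0.38383818]), 'rotation': array([[-0.31202701, -0.90759781, -0.28090098],
       [-0.95007007,  0.29883856,  0.0897907 ],
       [ 0.0024502 ,  0.29489274, -0.95552722]])}
```

View pics/top0.png

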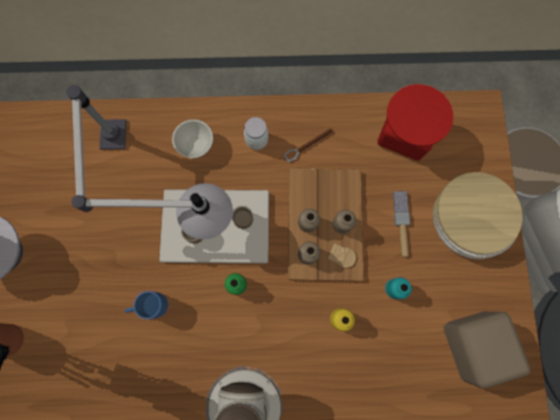

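View pics/side0.png

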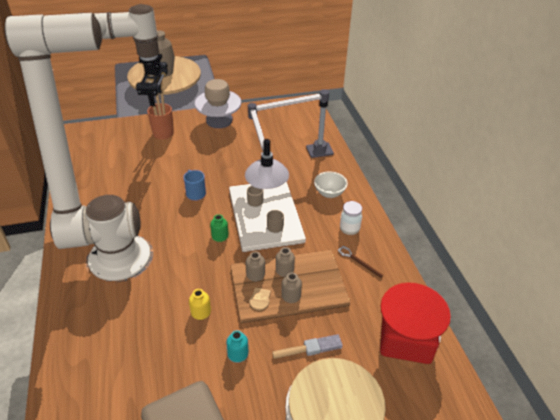

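Top: lamp knob ≈(198,199), cups ≈(243,217) and (190,235) half under the shade, bottles ≈(309,217), (345,220), (309,251), rib (342,257). Side confirms 3 bottles and 2 cups. I'll zoom both views for exact pixels.

Run:
```python
from h import *
im=cv2.imread('pics/top0.png'); c=cv2.resize(im[170:290,150:370],None,fx=3.6,fy=3.6,interpolation=cv2.INTER_CUBIC)[:,:792]
s=cv2.imread('pics/side0.png')
cv2.imwrite('pics/c0.png',c)
c=cv2.resize(s[130:310,200:360],None,fx=3.3,fy=3.3,interpolation=cv2.INTER_CUBIC); cv2.imwrite('pics/c1.png',c)
# slab & board outline top
p=cams.camera_params('top')
hsv=cv2.cvtColor(im,cv2.COLOR_BGR2HSV)
m=((hsv[:,:,1]<45)&(hsv[:,:,2]>150)).astype(np.uint8)
m[:180]=0;m[275:]=0;m[:,:150]=0;m[:,285:]=0
k=max(cv2.findContours(m,0,2)[0],key=cv2.contourArea); r=cv2.minAreaRect(k);print('slab',r)
for q in cv2.boxPoints(r): print(q,ray(p,*q,.022)[:2])
print('slab c',ray(p,*r[0],.022))
```

```text
slab ((177.0, 234.0), (52.0, 34.0), 90.0)
[160. 208.] [0.57308162 0.24506042]
[194. 208.] [0.57054488 0.14226356]
[194. 260.] [0.41316529 0.14015696]
[160. 260.] [0.41564164 0.24032954]
slab c [0.49209072 0.19193121 0.022     ]
```

View pics/c0.png

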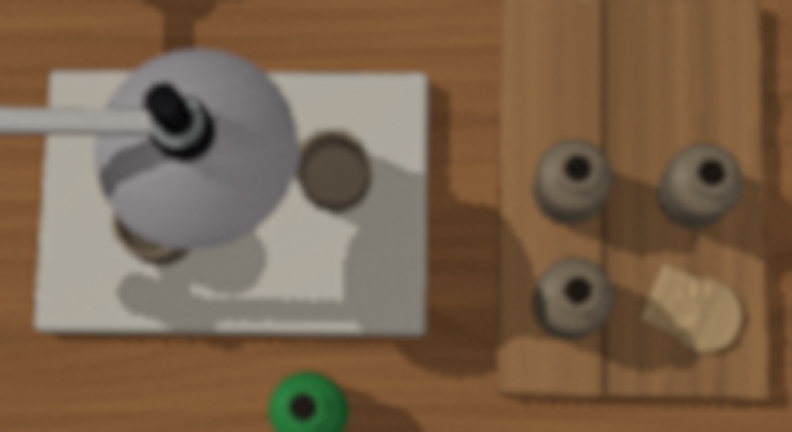

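View pics/c1.png

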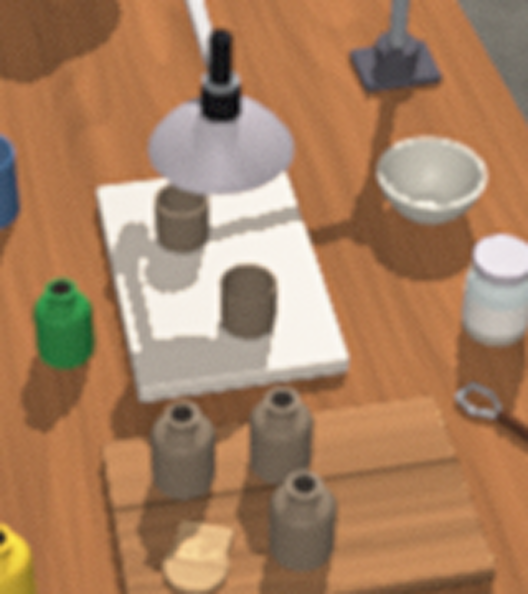

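The zoomed top crop shows the cup A rim at (333,170), cup B at about (155,230) mostly hidden, bottle necks at (577,168), (712,173), (577,290), and the knob top at about (160,98). The side crop gives the knob top at (220,37), cup rims at (182,200) and (248,283), and bottle necks at (182,412), (282,398), (303,485).

Run:
```python
from h import *
p=cams.camera_params('top'); q=cams.camera_params('side')
T=lambda u,v,z:ray(p,u/3.6+150,v/3.6+170,z).round(4)
S=lambda u,v,z:ray(q,u/3.3+200,v/3.3+130,z).round(4)
print('slab top',[T(*c,.022)[:2] for c in((50,70),(427,73),(427,330),(35,328))])
print('slab side',[S(*c,.022)[:2] for c in((97,187),(288,172),(346,355),(142,388))])
print('board',[T(*c,.02)[:2] for c in((500,390),(768,397))], [ray(p,*c,.02)[:2].round(3) for c in((290,169),(361,171))])
print('board side',[S(*c,.02)[:2] for c in((105,447),(430,402),(490,572))])
print('knob',T(160,98,.325),S(220,35,.33))
print('cupA',T(333,170,.078),S(248,283,.078)); print('cupB',S(182,200,.078))
for a,b in(((577,168),(282,398)),((712,173),(303,485)),((577,290),(182,412))): print('bot',T(*a,.11),S(*b,.11))
```

```text
slab top [array([0.631 , 0.2349]), array([ 0.6205, -0.0846]), array([ 0.4028, -0.0796]), array([0.4124, 0.241 ])]
slab side [array([0.4122, 0.2386]), array([0.6318, 0.2148]), array([ 0.6174, -0.0807]), array([ 0.4032, -0.0775])]
board [array([ 0.3528, -0.1377]), array([ 0.3418, -0.3551])] [array([ 0.687, -0.152]), array([ 0.676, -0.371])]
board side [array([ 0.3533, -0.144 ]), array([ 0.6828, -0.1612]), array([ 0.672 , -0.3741])]
knob [0.5247 0.0866 0.325 ] [0.5216 0.0808 0.33  ]
cupA [ 0.5267 -0.0077  0.078 ] [ 0.5297 -0.0095  0.078 ]
cupB [0.4901 0.1325 0.078 ]
bot [ 0.5169 -0.1995  0.11  ] [ 0.5166 -0.1995  0.11  ]
bot [ 0.5103 -0.3043  0.11  ] [ 0.509  -0.3052  0.11  ]
bot [ 0.4216 -0.1954  0.11  ] [ 0.4214 -0.195   0.11  ]
```

Layout from the two views, which agree to a few mm:
- **Slab:** centre (0.517, 0.078), yaw about -1.7°.
- **Board:** centre (0.513, -0.256).
- **Knob:** about (0.523, 0.083).

I'll square the tool to the world so that tool x, y, z equal +x, -y, -z, then raise it and go above the knob.

```bash
python3 -m handwheel '[[0,0,-4,-9.1,1],[0,0,-4,-9.1,1],[0,0,-4,0,1],[0,0,-3,0,1]]'; python3 -m handwheel '[[2.7,4.3,0,0,0.7],[2.7,4.3,0,0,0.7],[2.7,4.3,0,0,0.7],[2.7,4.3,0,0,0.7],[2.7,4.3,0,0,0.7],[2.7,4.3,0,0,0.7],[2.7,4.3,0,0,0.7],[2.7,4.3,0,0,0.7],[2.7,4.3,0,0,0.7],[2.7,4.3,0,0,0.7]]'; python3 -c "
from station import sense
s=sense();print(s['tcp_pos'],s['ee_rot'][:,:2])"
```

```text
time_s: 0.65
tcp_pos: [0.1947, 0.5938, 0.444]
ee_rot: [[1.0, 0.001, 0.0], [0.001, -1.0, 0.001], [0.0, -0.001, -1.0]]
wrist_force: [0.2, 0.2, -0.4]
gripper_width: 0.994
time_s: 1.9
tcp_pos: [0.4655, 0.1625, 0.4421]
ee_rot: [[1.0, 0.001, -0.0], [0.001, -1.0, 0.0], [-0.0, -0.0, -1.0]]
wrist_force: [0.5, -0.1, -1.1]
gripper_width: 0.701
[0.46548489 0.16253427 0.44212503] [[ 9.99999401e-01  1.07589188e-03]
 [ 1.07590804e-03 -9.99999418e-01]
 [-1.99620566e-04 -8.10116743e-05]]
```

```bash
python3 -m handwheel '[[2.8,4,0,0,0.7],[2.8,4,0,0,0.7],[0,0,0,0,0.7]]'; python3 -c "
from h import *
im,p=snap('wrist','w1.png')
for x in((.523,.083,.33),(.523,.083,.285)):print(proj(p,x))"
```

```text
time_s: 2.28
tcp_pos: [0.5222, 0.0819, 0.4412]
ee_rot: [[1.0, -0.004, -0.002], [-0.004, -1.0, -0.001], [-0.002, 0.001, -1.0]]
wrist_force: [-0.1, -0.6, 0.1]
gripper_width: 0.7
(np.float64(271.8283078161304), np.float64(238.5879678799283))
(np.float64(272.2330275651781), np.float64(216.266849579782))
```

View pics/w1.png

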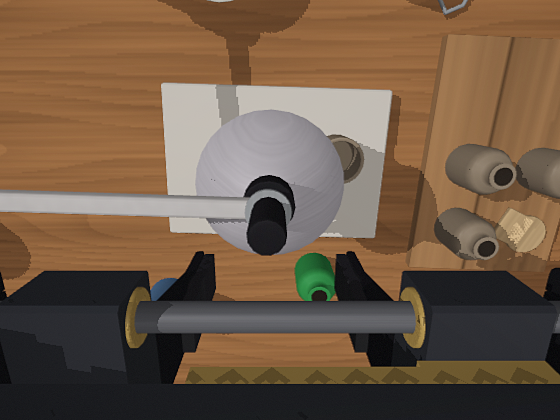

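The wrist view shows the knob top at about (268,235), and I predicted (272,238). My estimate is within 2 mm, so I'll descend 8 cm and close.

```bash
python3 -c "
from h import *
p=cams.camera_params('wrist');print(ray(p,268,235,.33))"; python3 -m handwheel '[[0,0,-0,0,0.8],[0,-0.2,2,0,0.8],[0,0,2,0,0.8],[0.1,0,2,0,0.8],[0,0,1.7,0,0.8],[0,0,0.2,0,0.8],[0,0,0,0,0.8]]'
```

```text
[0.52463099 0.08655733 0.33      ]
time_s: 3.2
tcp_pos: [0.5221, 0.0869, 0.3641]
ee_rot: [[1.0, 0.002, 0.001], [0.002, -1.0, 0.0], [0.001, -0.0, -1.0]]
wrist_force: [-0.8, 0.3, 0.2]
gripper_width: 0.802
```

```bash
python3 -m handwheel '[[0,0,0,0,0.15],[0,0,0,0,0.15],[0,0,0,0,0.15],[0,0,0,0,0.15],[0,0,0,0,0.15],[0,0,0,0,0.15]]';python3 -m handwheel '[[0,-1,0,0,0.15],[0,-2,0,0,0.15],[0,-2,0,2,0.15],[0,-2,0,2,0.15]]'
```

```text
time_s: 3.95
tcp_pos: [0.5223, 0.0864, 0.3633]
ee_rot: [[1.0, 0.001, 0.001], [0.001, -1.0, 0.001], [0.001, -0.001, -1.0]]
wrist_force: [0.3, 1.1, -0.4]
gripper_width: 0.293
time_s: 4.45
tcp_pos: [0.5215, 0.156, 0.3632]
ee_rot: [[0.998, -0.069, -0.003], [-0.069, -0.998, -0.003], [-0.003, 0.003, -1.0]]
wrist_force: [-3.3, -3.9, 2.8]
gripper_width: 0.293
```

```bash
python3 -m handwheel '[[-0.2,-2.5,0,2,0.15],[-0.2,-2.5,0,2,0.15],[-0.3,-2.5,0,2,0.15],[-0.4,-2.5,0,2,0.15],[-0.5,-2.5,0,2,0.15],[-0.6,-2.5,0,2,0.15],[-0.7,-2.5,0,2,0.15],[-0.7,-2.5,0,2,0.15],[-0.5,-1.5,0,2,0.15],[0,0,0,0,0.15]]'
```

```text
time_s: 5.7
tcp_pos: [0.5259, 0.3771, 0.3632]
ee_rot: [[0.928, -0.373, 0.001], [-0.373, -0.928, 0.001], [0.0, -0.001, -1.0]]
wrist_force: [1.3, 0.4, 0.9]
gripper_width: 0.289
```

```bash
python3 -m handwheel '[[0,0,0,0,0.7],[0,0,0,0,0.7],[0,0,0,0,0.7],[0,0,0,0,0.7],[0,0,-2,0,0.8],[0,0,-3,0,0.9],[0,0,-3,-10,1],[0,0,0,-10,1],[0,0,0,-1.9,1],[0,0,0,0,1]]'; python3 -m handwheel '[[-0.3,4,0,0,1],[-0.3,5,0,0,1],[-0.3,5,0,0,1],[-0.3,5,0,0,1],[-0.3,5,0,0,1],[-0.3,0.6,0,0,1],[0,0,0,0,1]]'; python3 -c "
from h import *
im,p=snap('wrist','w2.png');im,p=snap('top','t2.png')
cv2.imwrite('pics/t2.png',cv2.resize(im[80:290,60:370],None,fx=2.5,fy=2.5)[:,:,::-1])"
```

```text
time_s: 6.95
tcp_pos: [0.5259, 0.3756, 0.4426]
ee_rot: [[1.0, -0.003, -0.001], [-0.003, -1.0, -0.001], [-0.001, 0.001, -1.0]]
wrist_force: [-0.9, 0.7, -0.1]
gripper_width: 0.994
time_s: 7.82
tcp_pos: [0.5077, 0.1295, 0.4432]
ee_rot: [[1.0, -0.003, 0.0], [-0.003, -1.0, 0.0], [0.0, -0.0, -1.0]]
wrist_force: [0.0, 0.9, -0.2]
gripper_width: 0.997
```

View pics/w2.png

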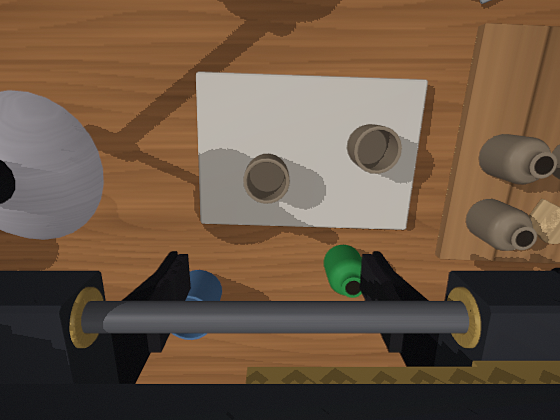

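View pics/t2.png

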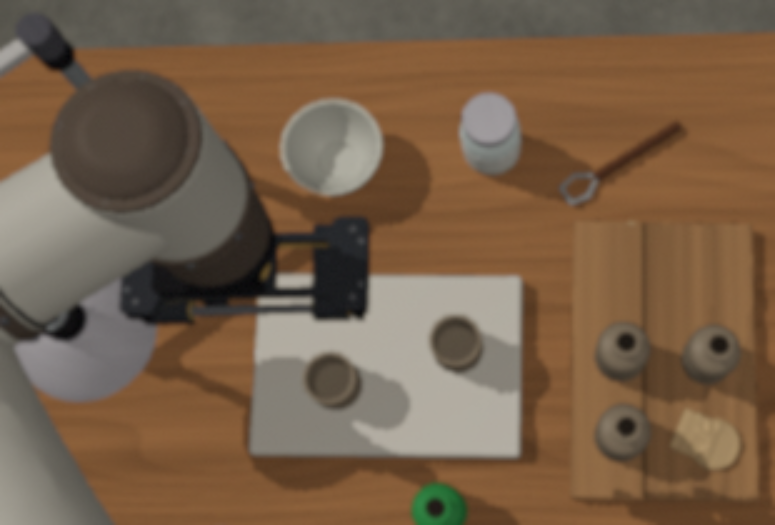

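Wrist view: cup rims at about (267,177) and (376,147), and the lamp is clear on the left. Zoomed top view: cup rims at (332,379) and (457,341), with the bottles unmoved.

Run:
```python
from h import *
p=cams.camera_params('wrist');t=cams.camera_params('top')
T=lambda u,v,z:ray(t,u/2.5+60,v/2.5+80,z).round(4)
print('B',ray(p,267,176,.078),T(332,378,.078)); print('A',ray(p,376,146,.078),T(457,341,.078))
c=[ray(p,*a,.022)[:2] for a in((197,73),(427,80),(407,230),(201,223))];print(c,np.mean(c,0))
c=[T(*a,.022)[:2] for a in((259,275),(521,276),(520,457),(249,455))];print(c,np.mean(c,0))
print(sense()['tcp_pos'])
```

```text
B [0.49762178 0.14007199 0.078     ] [0.4894 0.1346 0.078 ]
A [ 5.36598752e-01 -3.62667184e-04  7.80000000e-02] [ 0.5291 -0.0086  0.078 ]
[array([0.62867298, 0.23547801]), array([ 0.61943489, -0.07858973]), array([ 0.40122576, -0.07524929]), array([0.41305249, 0.24360154])] [0.51559653 0.08131013]
[array([0.6292, 0.2358]), array([ 0.6201, -0.084 ]), array([ 0.3995, -0.0777]), array([0.4098, 0.2413])] [0.51465 0.07885]
[0.50796435 0.13054506 0.44287463]
```

Run:
```python
from h import *
im=cv2.imread('pics/w2.png');cv2.imwrite('pics/w2c.png',cv2.resize(im[115:215,230:410],None,fx=4.4,fy=4.4,interpolation=cv2.INTER_CUBIC))
```

```text
(no output)
```

View pics/w2c.png

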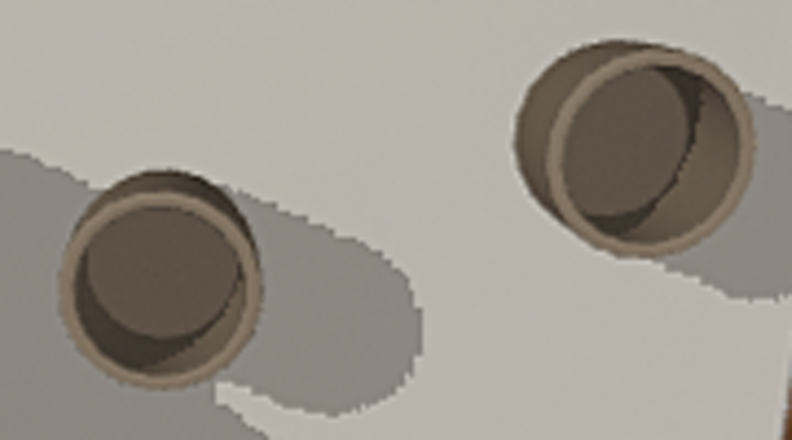

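Rim centres from the crop put cup B at about (0.490, 0.137) and cup A at about (0.530, -0.006). I'll go down on cup B.

```bash
python3 -m handwheel '[[-0.9,-0.3,3,0,1],[-0.9,-0.3,4,0,1],[0,0,4,0,1],[0,0,4,0,1],[0,0,4,0,1],[0,0,4,0,1],[0,0,4,0,1],[0,0,3,0,1],[0,0,0,0,1]]'
```

```text
time_s: 9.05
tcp_pos: [0.4887, 0.1361, 0.1408]
ee_rot: [[1.0, 0.0, -0.005], [0.0, -1.0, -0.003], [-0.005, 0.003, -1.0]]
wrist_force: [0.2, -0.2, 0.1]
gripper_width: 1.001
```

```bash
python3 -m handwheel '[[0,0,1.5,0,1],[0,0,1.3,0,1],[0,0,0,0,0.7],[0,0,0,0,0.68],[0,0,0,0,0.68],[0,0,0,0,0.66],[0,0,0,0,0.66],[0,0,0,0,0.66]]'
```

```text
time_s: 10.05
tcp_pos: [0.4901, 0.136, 0.1158]
ee_rot: [[1.0, -0.001, 0.001], [-0.001, -1.0, 0.001], [0.001, -0.001, -1.0]]
wrist_force: [-1.0, 1.2, 3.7]
gripper_width: 0.703
```

```bash
python3 -m handwheel '[[0,0,-1,0,0.66],[0,0,-3,0,0.66],[0,0,-4,0,0.66],[0,0,-4,0,0.66],[0,0,-3,0,0.66],[0,0,0,0,0.66]]'
```

```text
time_s: 10.8
tcp_pos: [0.4904, 0.1359, 0.2676]
ee_rot: [[1.0, -0.001, 0.004], [-0.001, -1.0, 0.003], [0.004, -0.003, -1.0]]
wrist_force: [-0.7, 0.8, -2.4]
gripper_width: 0.697
```

```bash
python3 -m handwheel '[[1,2,0,0,0.66],[1.5,4,0,0,0.66],[1.5,5,0,0,0.66],[1.5,5,0,0,0.66],[1.5,5,0,0,0.66],[1.5,5,0,0,0.66],[1.5,5,0,0,0.66],[1.5,5,0,0,0.66],[1,5,0,0,0.66],[1,3.6,0,0,0.66]]'; python3 -m handwheel '[[0,0,2,0,0.66],[0,0,3,0,0.66],[0,0,3,0,0.66],[0,0,3,0,0.66],[0,0,2,0,0.66],[0,0,0,0,0.66]]'
```

```text
time_s: 12.05
tcp_pos: [0.6235, -0.3123, 0.262]
ee_rot: [[1.0, -0.003, -0.005], [-0.003, -1.0, 0.002], [-0.005, -0.002, -1.0]]
wrist_force: [0.2, 0.3, -1.4]
gripper_width: 0.698
time_s: 12.8
tcp_pos: [0.6221, -0.3097, 0.1307]
ee_rot: [[1.0, -0.002, -0.009], [-0.002, -1.0, 0.003], [-0.009, -0.003, -1.0]]
wrist_force: [0.1, 1.0, -2.0]
gripper_width: 0.699
```

Commanded and measured z differ by a few mm. I'll lower gently and watch the force.

```bash
python3 -m handwheel '[[0,0,0.6,0,0.66],[0,0,0.4,0,0.66],[0,0,0,0,0.66],[0,0,0,0,0.66]]'
```

```text
time_s: 13.3
tcp_pos: [0.6246, -0.3104, 0.1258]
ee_rot: [[1.0, -0.001, 0.001], [-0.001, -1.0, -0.0], [0.001, 0.0, -1.0]]
wrist_force: [0.8, 1.0, -2.0]
gripper_width: 0.697
```

```bash
for i in 1 2 3; do python3 -c 1; done; python3 -m handwheel '[[0,0,0.4,0,0.66],[0,0,0.3,0,0.66],[0,0,0,0,0.66],[0,0,0,0,0.66]]'; python3 -m handwheel '[[0,0,0.2,0,0.66],[0,0,0,0,0.66]]'; python3 -m handwheel '[[0,0,0.15,0,0.66],[0,0,0,0,0.66]]'
```

```text
time_s: 13.8
tcp_pos: [0.6245, -0.3104, 0.1182]
ee_rot: [[1.0, -0.001, -0.0], [-0.001, -1.0, -0.0], [-0.0, 0.0, -1.0]]
wrist_force: [0.5, -0.3, -2.7]
gripper_width: 0.698
time_s: 14.05
tcp_pos: [0.6243, -0.3103, 0.116]
ee_rot: [[1.0, -0.001, -0.0], [-0.001, -1.0, 0.0], [-0.0, -0.0, -1.0]]
wrist_force: [-0.2, -0.5, -2.3]
gripper_width: 0.696
time_s: 14.3
tcp_pos: [0.6244, -0.3103, 0.1146]
ee_rot: [[1.0, -0.001, -0.0], [-0.001, -1.0, 0.0], [-0.0, -0.0, -1.0]]
wrist_force: [0.0, 0.1, -1.4]
gripper_width: 0.696
```

```bash
python3 -m handwheel '[[0,0,0.1,0,0.66],[0,0,0,0,0.66]]'; python3 -m handwheel '[[0,0,0.1,0,0.66],[0,0,0,0,0.66]]'
```

```text
time_s: 14.55
tcp_pos: [0.6245, -0.3104, 0.1139]
ee_rot: [[1.0, -0.001, 0.0], [-0.001, -1.0, -0.0], [0.0, 0.0, -1.0]]
wrist_force: [-0.1, -0.2, -1.4]
gripper_width: 0.701
time_s: 14.8
tcp_pos: [0.6245, -0.3104, 0.1138]
ee_rot: [[1.0, -0.001, 0.0], [-0.001, -1.0, -0.0], [0.0, 0.0, -1.0]]
wrist_force: [-2.6, 1.5, 5.0]
gripper_width: 0.694
```

Contact came at 0.1138, exactly as predicted. I'll release, rise and move over cup A.

```bash
python3 -m handwheel '[[0,0,0,0,0.75],[0,0,0,0,0.85],[0,0,0,0,1],[0,0,0,0,1],[0,0,-2,0,1],[0,0,-4,0,1],[0,0,-5,0,1],[0,0,-5,0,1]]'; python3 -m handwheel '[[-1,-3,0,0,1],[-1.5,-5,0,0,1],[-1.5,-5,0,0,1],[-1.5,-5,0,0,1],[-1.5,-5,0,0,1],[-1.5,-5,0,0,1],[-0.9,-2.4,0,0,1],[0,0,0,0,1],[0,0,0,0,1]]'; python3 -c "
from h import *
print(sense()['tcp_pos'])
im,p=snap('wrist','w3.png');im2,t=snap('top','t3.png')
o=im2[150:300,120:400];cv2.imwrite('pics/m3.png',np.vstack([im[60:320],cv2.resize(o,(560,300))])[:,:,::-1])"
```

```text
time_s: 15.8
tcp_pos: [0.6243, -0.3104, 0.2741]
ee_rot: [[1.0, -0.001, -0.0], [-0.001, -1.0, 0.0], [-0.0, -0.0, -1.0]]
wrist_force: [0.8, -0.0, 0.6]
gripper_width: 0.998
time_s: 16.92
tcp_pos: [0.5309, -0.0066, 0.2729]
ee_rot: [[1.0, -0.001, 0.0], [-0.001, -1.0, -0.0], [0.0, 0.0, -1.0]]
wrist_force: [-0.4, 0.0, -1.0]
gripper_width: 0.999
[ 0.53093097 -0.0066142   0.27287023]
```

View pics/m3.png

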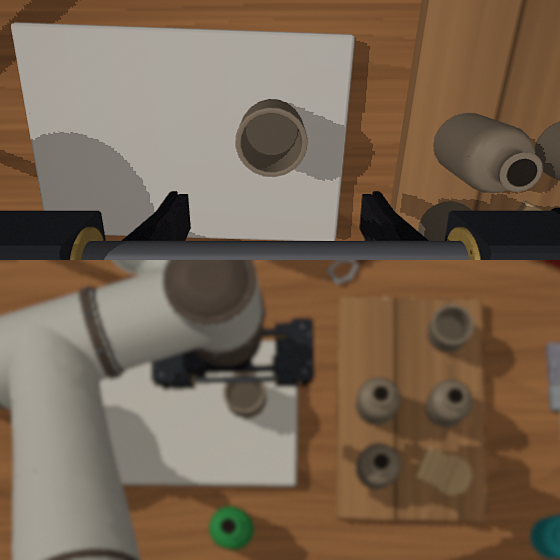

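Cup B stands on the board, with the bottles where they were. Cup A's rim is at (271,201) in the full wrist image.

```bash
python3 -c "
from h import *
p=cams.camera_params('wrist');print(ray(p,271.5,201.5,.078),sense()['tcp_pos'])"; python3 -m handwheel '[[0,0,3,0,1],[0,0,4,0,1],[0,0,4,0,1],[0,0,3,0,1],[0,0,1,0,1],[0,0,0,0,1],[0,0,0,0,1]]'
```

```text
[ 0.53283227 -0.00500027  0.078     ] [ 0.53097637 -0.00711109  0.27260365]
time_s: 17.9
tcp_pos: [0.5317, -0.0063, 0.124]
ee_rot: [[1.0, -0.001, 0.003], [-0.001, -1.0, 0.001], [0.003, -0.001, -1.0]]
wrist_force: [-0.3, -0.4, 0.2]
gripper_width: 1.005
```

```bash
python3 -m handwheel '[[0,0,0.9,0,1],[0,0,0,0,0.7],[0,0,0,0,0.68],[0,0,0,0,0.66],[0,0,0,0,0.66],[0,0,0,0,0.66],[0,0,0,0,0.66]]'; python3 -m handwheel '[[0,0,-1,0,0.66],[0,0,-3,0,0.66],[0,0,-4,0,0.66],[0,0,-4,0,0.66],[0,0,-3,0,0.66],[0,0,0,0,0.66]]'
```

```text
time_s: 18.77
tcp_pos: [0.531, -0.0061, 0.1139]
ee_rot: [[1.0, -0.001, 0.001], [-0.001, -1.0, 0.0], [0.001, -0.0, -1.0]]
wrist_force: [-0.1, 1.1, 1.5]
gripper_width: 0.693
time_s: 19.52
tcp_pos: [0.5313, -0.0063, 0.2664]
ee_rot: [[1.0, -0.001, 0.005], [-0.001, -1.0, 0.001], [0.005, -0.001, -1.0]]
wrist_force: [-0.1, 0.7, -2.6]
gripper_width: 0.698
```

```bash
python3 -m handwheel '[[1.4,2,0,0,0.66],[2,4,0,0,0.66],[2,5,0,0,0.66],[2,5,0,0,0.66],[2,3.9,0,0,0.66],[0,0,2,0,0.66],[0,0,4,0,0.66],[0,0,4,0,0.66],[0,0,3,0,0.66],[0,0,0,0,0.66]]'; python3 -m handwheel '[[0,0,0.5,0,0.66],[0,0,0,0,0.66],[0,0,0,0,0.66]]'
```

```text
time_s: 20.78
tcp_pos: [0.6215, -0.205, 0.1289]
ee_rot: [[1.0, -0.002, -0.011], [-0.002, -1.0, 0.002], [-0.011, -0.002, -1.0]]
wrist_force: [-0.0, -0.4, -1.3]
gripper_width: 0.696
time_s: 21.15
tcp_pos: [0.625, -0.2054, 0.13]
ee_rot: [[1.0, -0.001, 0.002], [-0.001, -1.0, -0.0], [0.002, 0.0, -1.0]]
wrist_force: [0.3, 0.1, -1.1]
gripper_width: 0.697
```

```bash
python3 -m handwheel '[[0,0,0.6,0,0.66],[0,0,0.6,0,0.66],[0,0,0.3,0,0.66],[0,0,0,0,0.66],[0,0,0,0,0.66]]'; python3 -m handwheel '[[0,0,0.15,0,0.66],[0,0,0.1,0,0.66],[0,0,0,0,0.66]]'; python3 -m handwheel '[[0,0,0.1,0,0.66],[0,0,0,0,0.66]]'
```

```text
time_s: 21.78
tcp_pos: [0.6247, -0.2054, 0.1138]
ee_rot: [[1.0, -0.001, 0.0], [-0.001, -1.0, -0.0], [0.0, 0.0, -1.0]]
wrist_force: [0.1, 0.2, -1.9]
gripper_width: 0.692
time_s: 22.15
tcp_pos: [0.6246, -0.2054, 0.112]
ee_rot: [[1.0, -0.001, 0.001], [-0.001, -1.0, -0.0], [0.001, 0.0, -1.0]]
wrist_force: [-1.5, 0.2, 2.5]
gripper_width: 0.698
time_s: 22.4
tcp_pos: [0.6247, -0.2054, 0.112]
ee_rot: [[1.0, -0.0, 0.001], [-0.0, -1.0, -0.0], [0.001, 0.0, -1.0]]
wrist_force: [-2.8, 2.9, 6.9]
gripper_width: 0.697
```

```bash
python3 -m handwheel '[[0,0,0,0,0.75],[0,0,0,0,0.85],[0,0,0,0,1],[0,0,0,0,1],[0,0,-2,0,1],[0,0,-4,0,1],[0,0,-5,0,1],[0,0,-5,0,1]]'; python3 -m handwheel '[[-4,-0.2,0,0,1],[-4,-0.2,0,0,1],[-2.8,-0.2,0,0,1],[0,0,0,0,1],[0,0,0,0,1],[0,0,0,0,1]]'; python3 -c "
from h import *
print(sense()['tcp_pos'])
im,p=snap('wrist','w4.png');im2,t=snap('top','t4.png')
o=im2[150:300,120:400];cv2.imwrite('pics/m4.png',np.vstack([im[60:320],cv2.resize(o,(560,300))])[:,:,::-1])"
```

```text
time_s: 23.4
tcp_pos: [0.6243, -0.2054, 0.2716]
ee_rot: [[1.0, -0.001, -0.0], [-0.001, -1.0, -0.0], [-0.0, 0.0, -1.0]]
wrist_force: [0.4, 0.6, -0.3]
gripper_width: 0.999
time_s: 24.15
tcp_pos: [0.5173, -0.1993, 0.27]
ee_rot: [[1.0, -0.001, 0.0], [-0.001, -1.0, -0.0], [0.0, 0.0, -1.0]]
wrist_force: [0.1, -0.2, -0.0]
gripper_width: 0.998
[ 0.51732404 -0.19931341  0.27000781]
```

View pics/m4.png

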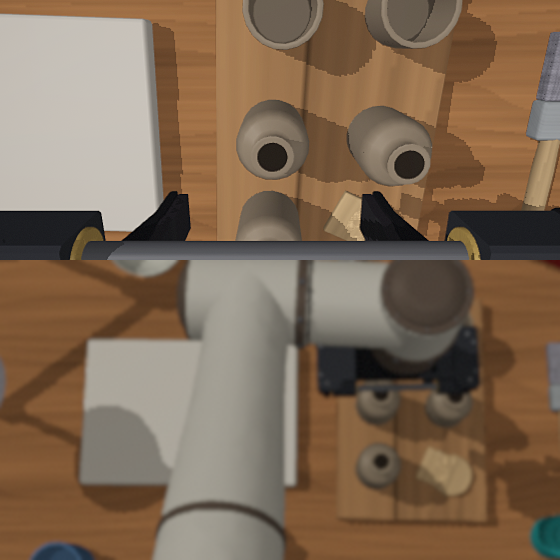

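Both cups are on the board. In the wrist view, bottle0's mouth is at (272,216) and bottle1's at (409,223).

```bash
python3 -c "
from h import *
p=cams.camera_params('wrist');print(ray(p,272,216,.11),ray(p,409,223,.11),sense()['tcp_pos'])"; python3 -m handwheel '[[0,0,3,0,1],[0,0,4,0,1],[0,0,4,0,1],[0,0,3,0,1],[0,0,0,0,1],[0,0,0,0,1]]'
```

```text
[ 0.51721239 -0.19781822  0.11      ] [ 0.51151394 -0.3016237   0.11      ] [ 0.51714731 -0.19928554  0.26982795]
time_s: 25.0
tcp_pos: [0.5176, -0.1995, 0.1312]
ee_rot: [[1.0, -0.0, 0.002], [-0.0, -1.0, -0.001], [0.002, 0.001, -1.0]]
wrist_force: [0.1, -0.1, 1.4]
gripper_width: 1.001
```

```bash
python3 -m handwheel '[[0,0,0.7,0,1],[0,0,0.6,0,1],[0,0,0,0,0.75],[0,0,0,0,0.68],[0,0,0,0,0.66],[0,0,0,0,0.66],[0,0,0,0,0.66],[0,0,0,0,0.66]]'; python3 -m handwheel '[[0,0,-1,0,0.66],[0,0,-3,0,0.66],[0,0,-4,0,0.66],[0,0,-4,0,0.66],[0,0,-3,0,0.66],[0,0,0,0,0.66]]'
```

```text
time_s: 26.0
tcp_pos: [0.5167, -0.1991, 0.1174]
ee_rot: [[1.0, -0.001, 0.0], [-0.001, -1.0, 0.0], [0.0, -0.0, -1.0]]
wrist_force: [-0.2, 2.4, 2.4]
gripper_width: 0.707
time_s: 26.75
tcp_pos: [0.5172, -0.1996, 0.2696]
ee_rot: [[1.0, -0.001, 0.005], [-0.001, -1.0, -0.001], [0.006, 0.001, -1.0]]
wrist_force: [-0.4, 0.1, -3.3]
gripper_width: 0.706
```

```bash
python3 -m handwheel '[[-0.3,-2,0,0,0.66],[-0.5,-4,0,0,0.66],[-0.6,-5,0,0,0.66],[-0.6,-5,0,0,0.66],[-0.6,-5,0,0,0.66],[-0.6,-5,0,0,0.66],[-0.6,-5,0,0,0.66],[-0.9,-4,0,0,0.66],[0,0,1,0,0.66],[0,0,3,0,0.66]]'; python3 -m handwheel '[[0,0,4,0,0.66],[0,0,3.5,0,0.66],[0,0,2,0,0.66],[0,0,0,0,0.66],[0,0,0,0,0.66]]'
```

```text
time_s: 28.0
tcp_pos: [0.4697, 0.1508, 0.2262]
ee_rot: [[1.0, -0.0, 0.0], [-0.0, -1.0, 0.0], [0.0, -0.0, -1.0]]
wrist_force: [0.4, -0.2, -3.5]
gripper_width: 0.708
time_s: 28.62
tcp_pos: [0.4701, 0.1503, 0.1323]
ee_rot: [[1.0, -0.001, 0.0], [-0.001, -1.0, -0.0], [0.0, 0.0, -1.0]]
wrist_force: [0.5, -1.2, -3.4]
gripper_width: 0.705
```

```bash
python3 -m handwheel '[[0,0,0.6,0,0.66],[0,0,0.4,0,0.66],[0,0,0,0,0.66],[0,0,0,0,0.66]]'; python3 -m handwheel '[[0,0,0.15,0,0.66],[0,0,0.1,0,0.66],[0,0,0,0,0.66]]'; python3 -m handwheel '[[0,0,0.1,0,0.66],[0,0,0,0,0.66]]'
```

```text
time_s: 29.12
tcp_pos: [0.4699, 0.1509, 0.1224]
ee_rot: [[1.0, -0.001, 0.0], [-0.001, -1.0, 0.0], [0.0, -0.0, -1.0]]
wrist_force: [0.3, 0.5, -4.0]
gripper_width: 0.704
time_s: 29.5
tcp_pos: [0.4698, 0.1507, 0.1197]
ee_rot: [[1.0, -0.001, -0.0], [-0.001, -1.0, -0.0], [-0.0, 0.0, -1.0]]
wrist_force: [-0.2, -0.0, -3.2]
gripper_width: 0.706
time_s: 29.75
tcp_pos: [0.4699, 0.1508, 0.1194]
ee_rot: [[1.0, -0.001, 0.0], [-0.001, -1.0, 0.0], [0.0, -0.0, -1.0]]
wrist_force: [-3.0, 0.1, 4.0]
gripper_width: 0.707
```

Touchdown. I'll release and go above bottle1 with a check view.

```bash
python3 -m handwheel '[[0,0,0,0,0.75],[0,0,0,0,0.85],[0,0,0,0,1],[0,0,0,0,1],[0,0,-2,0,1],[0,0,-4,0,1],[0,0,-5,0,1],[0,0,-4,0,1]]'; python3 -m handwheel '[[0.4,3,0,0,1],[0.4,5,0,0,1],[0.4,5,0,0,1],[0.4,5,0,0,1],[0.4,5,0,0,1],[0.4,5,0,0,1],[0.4,5,0,0,1],[0.4,5,0,0,1],[0.4,5,0,0,1],[0.4,2.4,0,0,1]]';  python3 -m handwheel '[[0,0,0,0,1],[0,0,0,0,1]]'; python3 -c "
from h import *
print(sense()['tcp_pos'])
im,p=snap('wrist','w5.png');im2,t=snap('top','t5.png')
o=im2[150:300,120:400];cv2.imwrite('pics/m5.png',np.vstack([im[60:320],cv2.resize(o,(560,300))])[:,:,::-1])"
```

```text
time_s: 30.75
tcp_pos: [0.47, 0.1508, 0.2708]
ee_rot: [[1.0, -0.001, 0.001], [-0.001, -1.0, 0.001], [0.001, -0.001, -1.0]]
wrist_force: [0.2, 0.4, -0.6]
gripper_width: 1.001
time_s: 32.0
tcp_pos: [0.5091, -0.3057, 0.2682]
ee_rot: [[1.0, -0.003, -0.001], [-0.003, -1.0, 0.0], [-0.001, -0.0, -1.0]]
wrist_force: [0.1, 0.5, 0.1]
gripper_width: 1.0
time_s: 32.25
tcp_pos: [0.5092, -0.3028, 0.2685]
ee_rot: [[1.0, -0.001, -0.001], [-0.001, -1.0, 0.0], [-0.001, -0.0, -1.0]]
wrist_force: [-0.2, -0.5, 0.2]
gripper_width: 1.0
[ 0.5091828  -0.30280063  0.26845998]
```

View pics/m5.png

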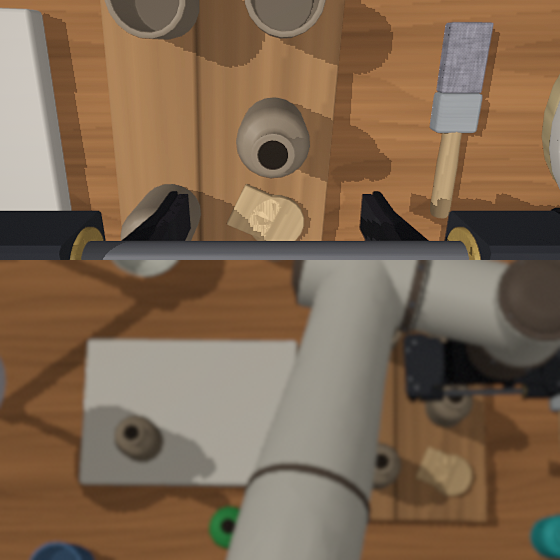

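Bottle0 stands on the slab. Bottle1's mouth at (273,214) is aligned with the tool, so I'll grasp it.

```bash
python3 -m handwheel '[[0,0.1,3,0,1],[0,0,4,0,1],[0,0,4,0,1],[0,0,3,0,1],[0,0,0.6,0,1],[0,0,0.5,0,1],[0,0,0,0,1],[0,0,0,0,1]]'; python3 -m handwheel '[[0,0,0,0,0.75],[0,0,0,0,0.68],[0,0,0,0,0.66],[0,0,0,0,0.66],[0,0,0,0,0.66],[0,0,0,0,0.66]]'; python3 -m handwheel '[[0,0,-1,0,0.66],[0,0,-3,0,0.66],[0,0,-4,0,0.66],[0,0,-4,0,0.66],[0,0,-3,0,0.66],[0,0,0,0,0.66]]'
```

```text
time_s: 33.35
tcp_pos: [0.51, -0.3044, 0.119]
ee_rot: [[1.0, -0.001, 0.002], [-0.001, -1.0, -0.001], [0.002, 0.001, -1.0]]
wrist_force: [0.6, 0.5, 0.4]
gripper_width: 1.002
time_s: 34.1
tcp_pos: [0.5094, -0.304, 0.1179]
ee_rot: [[1.0, -0.001, -0.0], [-0.001, -1.0, 0.0], [-0.0, -0.0, -1.0]]
wrist_force: [-0.8, 3.6, 2.8]
gripper_width: 0.705
time_s: 34.85
tcp_pos: [0.5102, -0.305, 0.2702]
ee_rot: [[1.0, -0.001, 0.006], [-0.001, -1.0, -0.002], [0.006, 0.002, -1.0]]
wrist_force: [-0.9, 0.7, -3.9]
gripper_width: 0.704
```

```bash
python3 -m handwheel '[[0.5,-2,0,0,0.66],[0.7,-4,0,0,0.66],[0.7,-5,0,0,0.66],[0.7,-5,0,0,0.66],[0.7,-5,0,0,0.66],[0.7,-5,0,0,0.66],[0.7,-5,0,0,0.66],[0.7,-5.5,0,0,0.66],[0,0,1,0,0.66],[0,0,3,0,0.66]]'; python3 -m handwheel '[[0,0,4,0,0.66],[0,0,3.5,0,0.66],[0,0,2.3,0,0.66],[0,0,0.5,0,0.66],[0,0,0,0,0.66],[0,0,0,0,0.66]]'
```

```text
time_s: 36.1
tcp_pos: [0.5635, 0.0619, 0.2267]
ee_rot: [[1.0, 0.001, 0.0], [0.001, -1.0, 0.0], [0.0, -0.0, -1.0]]
wrist_force: [-0.1, 0.6, -3.6]
gripper_width: 0.706
time_s: 36.85
tcp_pos: [0.5643, 0.0608, 0.1257]
ee_rot: [[1.0, -0.001, 0.002], [-0.001, -1.0, 0.001], [0.002, -0.001, -1.0]]
wrist_force: [0.4, 0.4, -3.8]
gripper_width: 0.705
```

```bash
python3 -m handwheel '[[0,0,0.3,0,0.66],[0,0,0.1,0,0.66],[0,0,0,0,0.66],[0,0,0,0,0.66]]'; python3 -m handwheel '[[0,0,0.1,0,0.66],[0,0,0,0,0.66]]'; python3 -m handwheel '[[0,0,0.1,0,0.66],[0,0,0,0,0.66]]'
```

```text
time_s: 37.35
tcp_pos: [0.5638, 0.0607, 0.1208]
ee_rot: [[1.0, -0.001, 0.0], [-0.001, -1.0, 0.0], [0.0, -0.0, -1.0]]
wrist_force: [0.5, -0.7, -3.5]
gripper_width: 0.704
time_s: 37.6
tcp_pos: [0.5639, 0.0607, 0.1199]
ee_rot: [[1.0, -0.001, 0.0], [-0.001, -1.0, 0.0], [0.0, -0.0, -1.0]]
wrist_force: [0.0, -0.6, -2.4]
gripper_width: 0.705
time_s: 37.85
tcp_pos: [0.5639, 0.0607, 0.1199]
ee_rot: [[1.0, -0.001, 0.001], [-0.001, -1.0, -0.0], [0.001, 0.0, -1.0]]
wrist_force: [-2.2, -0.2, 4.6]
gripper_width: 0.709
```

Down. Next is bottle2 at about (0.4215, -0.195).

```bash
python3 -m handwheel '[[0,0,0,0,0.75],[0,0,0,0,0.85],[0,0,0,0,1],[0,0,0,0,1],[0,0,-2,0,1],[0,0,-4,0,1],[0,0,-5,0,1],[0,0,-4,0,1]]'; python3 -m handwheel '[[-1.8,3,0,0,1],[-2.8,5,0,0,1],[-2.8,5,0,0,1],[-2.8,5,0,0,1],[-2.8,5,0,0,1],[-1.3,2.6,0,0,1],[0,0,0,0,1],[0,0,0,0,1]]'; python3 -c "
from h import *
print(sense()['tcp_pos'])
im,p=snap('wrist','w6.png');im2,t=snap('top','t6.png');print(proj(p,(.4215,-.195,.11)))
o=im2[150:300,120:400];cv2.imwrite('pics/m6.png',np.vstack([im[60:320],cv2.resize(o,(560,300))])[:,:,::-1])"
```

```text
time_s: 38.85
tcp_pos: [0.564, 0.0607, 0.2708]
ee_rot: [[1.0, -0.001, 0.002], [-0.001, -1.0, 0.0], [0.002, -0.0, -1.0]]
wrist_force: [1.2, 0.1, 0.1]
gripper_width: 0.997
time_s: 39.85
tcp_pos: [0.4209, -0.1949, 0.2688]
ee_rot: [[1.0, -0.001, 0.0], [-0.001, -1.0, 0.0], [0.0, -0.0, -1.0]]
wrist_force: [0.4, 0.2, -0.1]
gripper_width: 0.999
[ 0.42086192 -0.1949255   0.26879845]
(np.float64(274.03715779647376), np.float64(215.82684710625))
```

View pics/m6.png

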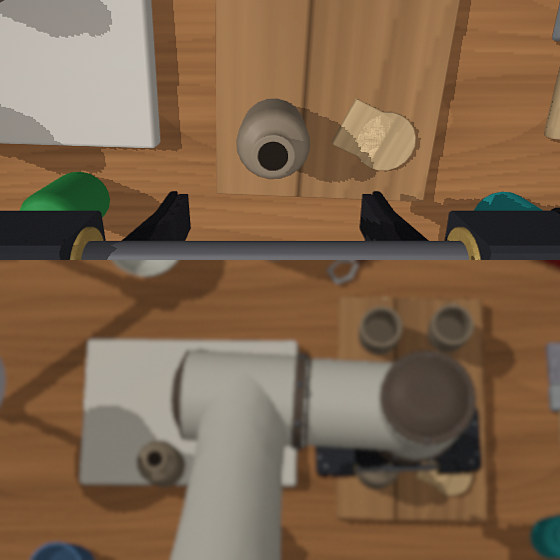

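Bottle2's mouth is on the tool axis. Bottle0 on the slab has been knocked: its mouth went from about (186,236) to (197,248) in the top view. I'll work out where it is now and grasp bottle2 meanwhile.

```bash
python3 -c "
from h import *
t=cams.camera_params('top');print(ray(t,185.7,235.6,.112),ray(t,197.5,248.5,.112))"; python3 -m handwheel '[[0.05,0,3,0,1],[0,0,4,0,1],[0,0,4,0,1],[0,0,3,0,1],[0,0,0.6,0,1],[0,0,0.5,0,1],[0,0,0,0,1],[0,0,0,0,1]]'; python3 -m handwheel '[[0,0,0,0,0.75],[0,0,0,0,0.68],[0,0,0,0,0.66],[0,0,0,0,0.66],[0,0,0,0,0.66],[0,0,0,0,0.66]]'; python3 -m handwheel '[[0,0,-1,0,0.66],[0,0,-3,0,0.66],[0,0,-4,0,0.66],[0,0,-4,0,0.66],[0,0,-3,0,0.66],[0,0,0,0,0.66]]'
```

```text
[0.47144397 0.14784025 0.112     ] [0.4346968  0.11476198 0.112     ]
time_s: 40.95
tcp_pos: [0.4216, -0.1952, 0.1187]
ee_rot: [[1.0, -0.001, 0.002], [-0.001, -1.0, -0.0], [0.002, 0.0, -1.0]]
wrist_force: [0.2, -0.2, 0.4]
gripper_width: 1.0
time_s: 41.7
tcp_pos: [0.4211, -0.1951, 0.1179]
ee_rot: [[1.0, -0.001, 0.0], [-0.001, -1.0, 0.0], [0.0, -0.0, -1.0]]
wrist_force: [-0.1, 3.4, 2.7]
gripper_width: 0.712
time_s: 42.45
tcp_pos: [0.4217, -0.1954, 0.27]
ee_rot: [[1.0, -0.001, 0.006], [-0.001, -1.0, -0.001], [0.006, 0.001, -1.0]]
wrist_force: [0.1, -0.2, -3.1]
gripper_width: 0.704
```

```bash
python3 -m handwheel '[[0.9,-2,0,0,0.66],[1.2,-4,0,0,0.66],[1.2,-4,0,0,0.66],[1.2,-4,0,0,0.66],[1.3,-2.5,0,0,0.66],[0,0,0,0,0.66],[0,0,2,0,0.66],[0,0,4,0,0.66],[0,0,4,0,0.66],[0,0,3.5,0,0.66]]'; python3 -m handwheel '[[0,0,0.8,0,0.66],[0,0,0,0,0.66],[0,0,0,0,0.66]]'
```

```text
time_s: 43.7
tcp_pos: [0.4775, -0.0314, 0.1304]
ee_rot: [[1.0, -0.002, -0.003], [-0.002, -1.0, -0.001], [-0.003, 0.001, -1.0]]
wrist_force: [0.6, 0.1, -3.1]
gripper_width: 0.705
time_s: 44.08
tcp_pos: [0.48, -0.0303, 0.126]
ee_rot: [[1.0, -0.001, 0.003], [-0.001, -1.0, 0.0], [0.003, -0.0, -1.0]]
wrist_force: [-0.1, 0.2, -2.8]
gripper_width: 0.706
```

```bash
python3 -m handwheel '[[0,0,0.3,0,0.66],[0,0,0.1,0,0.66],[0,0,0,0,0.66],[0,0,0,0,0.66]]'; python3 -m handwheel '[[0,0,0.1,0,0.66],[0,0,0,0,0.66]]'; python3 -m handwheel '[[0,0,0.1,0,0.66],[0,0,0,0,0.66]]'
```

```text
time_s: 44.58
tcp_pos: [0.4793, -0.0302, 0.1209]
ee_rot: [[1.0, -0.001, 0.0], [-0.001, -1.0, 0.0], [0.0, -0.0, -1.0]]
wrist_force: [1.2, 0.5, -3.0]
gripper_width: 0.71
time_s: 44.82
tcp_pos: [0.4793, -0.0302, 0.1199]
ee_rot: [[1.0, -0.001, 0.0], [-0.001, -1.0, -0.0], [0.0, 0.0, -1.0]]
wrist_force: [-0.2, 0.1, -1.2]
gripper_width: 0.706
time_s: 45.08
tcp_pos: [0.4793, -0.0302, 0.1198]
ee_rot: [[1.0, -0.001, 0.0], [-0.001, -1.0, -0.0], [0.0, 0.0, -1.0]]
wrist_force: [-2.5, 1.5, 7.1]
gripper_width: 0.711
```

Now back to bottle0 at about (0.435, 0.115), with a wrist check first.

```bash
python3 -m handwheel '[[0,0,0,0,0.75],[0,0,0,0,0.85],[0,0,0,0,1],[0,0,0,0,1],[0,0,-2,0,1],[0,0,-4,0,1],[0,0,-5,0,1],[0,0,-4,0,1]]'; python3 -m handwheel '[[-1.5,-4,0,0,1],[-1.5,-5,0,0,1],[-1.4,-5,0,0,1],[0,-0.5,0,0,1],[0,0,0,0,1],[0,0,0,0,1]]'; python3 -c "
from h import *
print(sense()['tcp_pos'])
im,p=snap('wrist','w7.png');im2,t=snap('top','t7.png');print(proj(p,(.435,.115,.112)))
o=im2[150:300,120:400];cv2.imwrite('pics/m7.png',np.vstack([im[60:320],cv2.resize(o,(560,300))])[:,:,::-1])"
```

```text
time_s: 46.08
tcp_pos: [0.4793, -0.0303, 0.2707]
ee_rot: [[1.0, -0.001, 0.002], [-0.001, -1.0, 0.0], [0.002, -0.0, -1.0]]
wrist_force: [0.5, 0.6, -0.1]
gripper_width: 0.999
time_s: 46.82
tcp_pos: [0.4354, 0.1139, 0.2686]
ee_rot: [[1.0, -0.002, -0.0], [-0.002, -1.0, -0.0], [-0.0, 0.0, -1.0]]
wrist_force: [0.2, -0.5, -1.2]
gripper_width: 1.003
[0.43542825 0.11390567 0.26857643]
(np.float64(272.420325599546), np.float64(217.9611893057428))
```

View pics/m7.png

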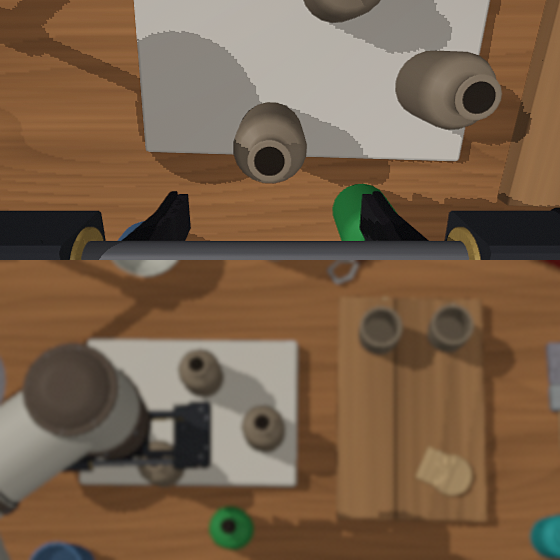

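Bottle0's mouth is at (269,221) against an aligned (273,215), so it sits about 4 mm nearer and 3.5 mm further left. It overhangs the slab edge, so I'll regrasp it and move it inward.

```bash
python3 -m handwheel '[[-0.4,-0.35,3,0,1],[0,0,4,0,1],[0,0,4,0,1],[0,0,3,0,1],[0,0,0.5,0,1],[0,0,0.4,0,1],[0,0,0,0,1],[0,0,0,0,1]]'; python3 -m handwheel '[[0,0,0,0,0.75],[0,0,0,0,0.68],[0,0,0,0,0.66],[0,0,0,0,0.66],[0,0,0,0,0.66],[0,0,0,0,0.66]]'; python3 -m handwheel '[[0,0,-0.5,0,0.66],[0,0,-1,0,0.66],[0,0,-1,0,0.66],[0,0,0,0,0.66],[0,0,0,0,0.66]]'
```

```text
time_s: 47.92
tcp_pos: [0.4318, 0.1185, 0.1207]
ee_rot: [[1.0, -0.001, 0.002], [-0.001, -1.0, 0.001], [0.002, -0.001, -1.0]]
wrist_force: [0.0, 0.3, 0.5]
gripper_width: 0.996
time_s: 48.68
tcp_pos: [0.4313, 0.1183, 0.1198]
ee_rot: [[1.0, -0.001, -0.0], [-0.001, -1.0, -0.0], [-0.0, 0.0, -1.0]]
wrist_force: [-0.7, 0.4, 1.8]
gripper_width: 0.706
time_s: 49.3
tcp_pos: [0.4311, 0.1182, 0.1448]
ee_rot: [[1.0, -0.001, -0.0], [-0.001, -1.0, 0.0], [-0.0, -0.0, -1.0]]
wrist_force: [0.4, -0.2, -3.3]
gripper_width: 0.703
```

```bash
python3 -m handwheel '[[1.4,-1.2,0,0,0.66],[1.5,-1.2,0,0,0.66],[1.5,-1.3,0,0,0.66],[0,0,0,0,0.66],[0,0,1,0,0.66],[0,0,0.8,0,0.66],[0,0,0.3,0,0.66],[0,0,0,0,0.66],[0,0,0,0,0.66]]'; python3 -m handwheel '[[0,0,0.2,0,0.66],[0,0,0.1,0,0.66],[0,0,0,0,0.66]]'; python3 -m handwheel '[[0,0,0.1,0,0.66],[0,0,0,0,0.66]]'
```

```text
time_s: 50.42
tcp_pos: [0.4755, 0.1553, 0.124]
ee_rot: [[1.0, -0.001, 0.0], [-0.001, -1.0, 0.0], [0.0, -0.0, -1.0]]
wrist_force: [0.1, -0.8, -3.0]
gripper_width: 0.702
time_s: 50.8
tcp_pos: [0.4753, 0.1552, 0.1207]
ee_rot: [[1.0, -0.001, -0.0], [-0.001, -1.0, -0.0], [-0.0, 0.0, -1.0]]
wrist_force: [1.0, 0.4, -3.2]
gripper_width: 0.705
time_s: 51.05
tcp_pos: [0.4754, 0.1553, 0.1199]
ee_rot: [[1.0, -0.001, 0.0], [-0.001, -1.0, 0.0], [0.0, -0.0, -1.0]]
wrist_force: [0.9, -0.0, -2.3]
gripper_width: 0.71
```

```bash
python3 -m handwheel '[[0,0,0.1,0,0.66],[0,0,0,0,0.66],[0,0,0,0,0.75],[0,0,0,0,0.85],[0,0,0,0,1],[0,0,0,0,1],[0,0,-2,0,1],[0,0,-4,0,1],[0,0,-5,0,1],[0,0,-5,0,1]]'; python3 -m handwheel '[[0,0,-5,0,1],[0,0,-5,0,1],[0,0,-4,0,1],[0,0,-2,0,1],[0,0,0,0,1],[1,-4,0,0,1],[1,-5,0,0,1],[1,-5,0,0,1],[1,-5,0,0,0.8],[1,-3,0,0,0.8]]'; python3 -m handwheel '[[0,0,0,10,0.8],[0,0,0,10,0.8],[0,0,0,2,0.8],[0,0,0,0,0.8]]'
```

```text
time_s: 52.3
tcp_pos: [0.4751, 0.1551, 0.2802]
ee_rot: [[1.0, -0.001, -0.0], [-0.001, -1.0, -0.0], [-0.0, 0.0, -1.0]]
wrist_force: [1.1, 1.2, 0.2]
gripper_width: 0.997
time_s: 53.55
tcp_pos: [0.5253, 0.3775, 0.4357]
ee_rot: [[1.0, 0.001, -0.004], [0.001, -1.0, -0.003], [-0.004, 0.003, -1.0]]
wrist_force: [0.3, -0.9, 0.2]
gripper_width: 0.862
time_s: 54.05
tcp_pos: [0.5254, 0.3751, 0.4377]
ee_rot: [[0.928, -0.374, -0.001], [-0.374, -0.928, -0.001], [-0.001, 0.002, -1.0]]
wrist_force: [-0.3, 0.1, 0.0]
gripper_width: 0.803
```

```bash
python3 -m handwheel '[[0,0,2,0,0.8],[0,0,2.5,0,0.8],[0,0,2.5,0,0.8],[0,0,0.4,0,0.8],[0,0,0,0,0.15],[0,0,0,0,0.15],[0,0,0,0,0.15],[0,0,0,0,0.15],[0,0,0,0,0.15],[0,0,0,0,0.15]]'; python3 -m handwheel '[[0.2,1,0,0,0.15],[0.7,2,0,-2,0.15],[0.7,2.4,0,-2,0.15],[0.6,2.4,0,-2,0.15],[0.5,2.5,0,-2,0.15],[0.4,2.5,0,-2,0.15],[0.4,2.5,0,-2,0.15],[0.3,2.5,0,-2,0.15],[0.1,2.5,0,-2,0.15],[0,2.5,0,-2,0.15]]';python3 -m handwheel '[[0,2,0,-2,0.15],[0,2,0,-2,0.15],[0,1,0,0,0.15],[0,0,0,0,0.15],[0,0,0,0,0.15]]'
```

```text
time_s: 55.3
tcp_pos: [0.5259, 0.3756, 0.365]
ee_rot: [[0.927, -0.375, 0.001], [-0.375, -0.927, 0.001], [0.001, -0.002, -1.0]]
wrist_force: [1.2, 1.8, -0.5]
gripper_width: 0.288
time_s: 56.55
tcp_pos: [0.5077, 0.1436, 0.3649]
ee_rot: [[0.997, -0.071, 0.003], [-0.071, -0.997, 0.003], [0.003, -0.003, -1.0]]
wrist_force: [4.1, 4.4, -1.7]
gripper_width: 0.291
time_s: 57.18
tcp_pos: [0.5046, 0.0931, 0.3649]
ee_rot: [[1.0, -0.002, -0.001], [-0.002, -1.0, -0.002], [-0.001, 0.002, -1.0]]
wrist_force: [1.8, -2.2, 0.8]
gripper_width: 0.289
```

```bash
python3 -m handwheel '[[0.5,0.6,0,0,0.15],[0.5,0.6,0,0,0.15],[0.05,0.2,0,0,0.15],[0,0,0,0,0.15],[0,0,0,0,0.15],[0,0,0,0,0.15]]'; python3 -c "
from station import sense
s=sense();print(s['tcp_pos'],s['wrist_force'])"
```

```text
time_s: 57.92
tcp_pos: [0.5154, 0.0798, 0.3648]
ee_rot: [[1.0, -0.0, 0.0], [-0.0, -1.0, 0.0], [0.0, -0.0, -1.0]]
wrist_force: [0.8, 3.5, 1.0]
gripper_width: 0.292
[0.51536014 0.07979412 0.36483311] [0.8089048  3.45100527 1.01167683]
```

Release, rise, back off toward the base side, and inspect.

```bash
python3 -m handwheel '[[0,0,0,0,0.5],[0,0,0,0,0.7],[0,0,0,0,0.8],[0,0,0,0,0.8],[0,0,-2,0,0.8],[0,0,-4,0,0.8],[0,0,-4,0,0.8],[0,0,0,0,0.8],[0,0,0,0,0.8]]'; python3 -m handwheel '[[-2,-3,0,0,0.8],[-3,-5,0,0,0.8],[-3,-5,0,0,0.8],[-3,-5,0,0,0.8],[-3,-5,0,0,0.8],[-3,-5,0,0,0.8],[-3,-5,0,0,0.8],[-3,-5,0,0,0.8],[-2,-4,0,0,0.8],[0,0,0,0,0.8]]'; python3 -c "
from h import *
im2,t=snap('top','t8.png');im,p=snap('side','s8.png')
o=cv2.resize(im2[165:285,150:370],(800,436),interpolation=cv2.INTER_CUBIC);cv2.imwrite('pics/m8.png',o[:,:,::-1])
o=cv2.resize(im[130:310,190:350],(528,594),interpolation=cv2.INTER_CUBIC);cv2.imwrite('pics/m9.png',o[:,:,::-1])
print(proj(t,(.516,.0795,.33)),proj(p,(.516,.0795,.33)))"
```

```text
time_s: 59.05
tcp_pos: [0.5151, 0.0796, 0.4641]
ee_rot: [[1.0, -0.001, -0.001], [-0.001, -1.0, 0.0], [-0.001, -0.0, -1.0]]
wrist_force: [-0.3, -0.3, 0.6]
gripper_width: 0.801
time_s: 60.3
tcp_pos: [0.2641, 0.502, 0.4615]
ee_rot: [[1.0, 0.003, -0.002], [0.002, -1.0, -0.005], [-0.002, 0.005, -1.0]]
wrist_force: [-0.4, -0.3, 0.7]
gripper_width: 0.8
(np.float64(197.08968490757098), np.float64(200.2664600419736)) (np.float64(265.0388268357181), np.float64(141.07331647829923))
```

View pics/m8.png

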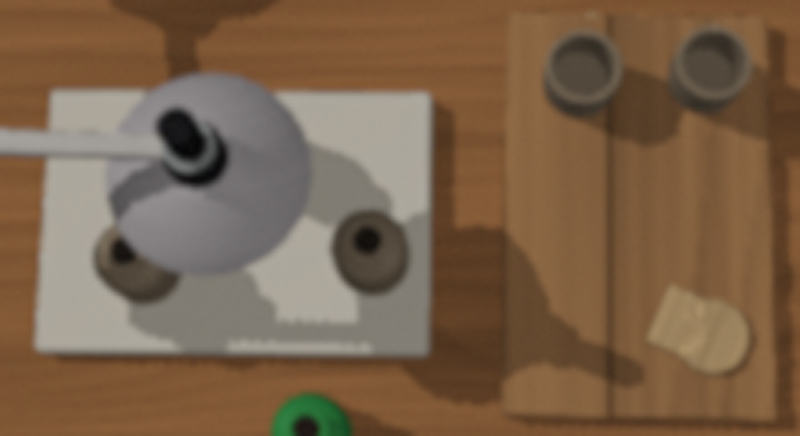

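View pics/m9.png

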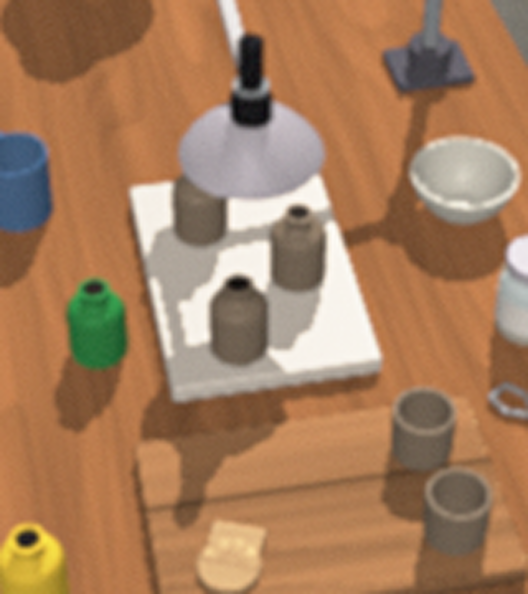

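Final views: three bottles stand upright and apart on the slab, and two cups are on the board. The rib and decoys are untouched. The lamp knob is at about (266,142) in the side view against a predicted (265,141). I'll check lamp centring once more numerically.

```bash
python3 -c "
from h import *
t=cams.camera_params('top');p=cams.camera_params('side')
print('knob side',ray(p,251/3.3+190,38/3.3+130,.33),'knob top',ray(t,178/3.636+150,127/3.636+165,.328))
print('shade c',ray(t,207.2,212.6,.187))
a=ray(p,179/3.3+190,155/3.3+130,.187);b=ray(p,325/3.3+190,155/3.3+130,.187);print('shade side LR',a,b,(a+b)/2)
c=[ray(p,u/3.3+190,v/3.3+130,.022) for u,v in((131,188),(322,174),(380,355),(176,389))];print('slab',np.mean(c,0))"
```

```text
knob side [0.51865705 0.07645783 0.33      ] knob top [0.51720317 0.07557953 0.328     ]
shade c [0.51844906 0.07756095 0.187     ]
shade side LR [0.44517933 0.08764208 0.187     ] [0.5905072  0.05410666 0.187     ] [0.51784327 0.07087437 0.187     ]
slab [0.51684353 0.07193818 0.022     ]
```

Lamp (0.518, 0.077) and slab centre (about 0.516, 0.078) agree within about 3 mm. The tool is clear of everything, so I'll hand in.

```bash
python3 -c "
from station import job
print(job.finish_job())"
```

```text
the job is handed in; nothing more can be done
None
```

The job is done and handed in at about 60 s of the 210 s allowed; no verdict was reported.

- **Lamp:** I led it by its knob about 290 mm to the +y side before touching the pots, and back at the end. The final top view puts the knob and shade within about 3 mm of the slab centre. The side-view figures are rougher: its estimate of the slab centre was about 6 mm off the other views.
- **Cups:** Both went from the slab to the far side of the board, lowered until the wrist force showed light contact, at most 7 N.
- **Bottles:** All three were set on the slab the same way. Bottle0 was knocked a few centimetres in the middle of the run and ended up overhanging the slab edge. I picked it up again and put it back inside.
- **Final check:** The last pictures show three bottles upright and apart on the slab, two cups on the board, and the rib and other things in view not visibly moved. One bottle is partly hidden by the shade in each view. I did not view the brush again at the end.
- **Squeeze:** The gripper's force is fixed at half its most, about 30 N, which is right at the limit. I only closed it a little below the pots' width, and I had no reading of the squeeze itself.

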